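Set the iris of the dish light base and switch its lamp on

ROBOT

A 6-joint arm with a two-finger parallel gripper is mounted at the origin on the work surface. World frame = base frame: x ahead of the robot, y to its left, z up, the work surface at z = 0. Lengths are in m, angles in rad, forces in N, time in s.
With the tool pointing down it reaches from about 0.35 to 0.85 m from the base axis. Payload 8.1 kg.
Tool frame: the origin (TCP) lies midway between the tips of the shut fingers; the grasp point (between the pads) lies 19 mm behind it; z points along the fingers, y is the direction in which the jaws open and shut (so a half turn about z gives the same grasp; the last joint's range is limited). The gripper opens to 93 mm and grips with 3 to 60 N. Pads are 15 mm wide; open, the fingers measure 128 mm over their backs; the gripper's body (75 mm by 188 mm) begins 65 mm behind the grasp point.
Start: joints at [-1.218, 0.13, 1.488, -0, 1.523, -0.085], TCP at [0.254, -0.543, 0.219] pointing down, gripper open.
Joint ranges: [-2.96, 2.96], [-0.89, 2.26], [0.02, 2.5], [-1.34, 4.48], [0, 2.73], [-2.66, 2.66]. Speed limits (rad/s): [2.39, 2.39, 2.79, 3.14, 3.14, 3.14].

INTERFACE

Orientations are given as a unit quaternion [x, y, z, w].
In Python, from workcell import r, viewer, nets gives the robot as it stands.
- The arm moves only by the tool drive_tool, never from a script. Its argument "motion" is a list that holds one entry, the list of rows, each a list of 7 numbers: the shift along the tool's x, y, z in units of 50 mm (1.0 is 50 mm), then the turn, a rotation vector about the tool's x, y, z in units of 10 degrees (1.0 is 10 degrees), then the finger opening in mm, from 0 to 93. In form: [[[tx, ty, tz, wx, wy, wz, fingers], ...]]. A call has 1 to 12 rows; each row is the pose to reach, as a shift and turn from the pose measured when the call began, along the tool's axes at that moment; what a row does not reach only later rows make up. A row lasts 1/8 s, in which the tool goes at most 62.5 mm and 10.7 degrees, less where a joint would pass 70% of its speed; a pose out of reach is approached as far as the arm can. A call with a gripper value outside its range is refused whole. The fingers move at their own pace and stop on an object; the grip force is fixed at half the most. Time passes only in rows, so rows that repeat a pose let the fingers close. It gives the time, the measured TCP pose, the force and the opening at its end, in the units of the state.
- r.state(): the state, without advancing time (a new reading comes with each control period).
- viewer.snapshot(name): name is "scene" or "top"; returns a dict with "pixels" (384x512x3 uint8, red, green, blue), "depth" (384x512 float32, m along the optical axis (not along the pixel's ray), 0 where there is no reading), "fx", "fy", "cx", "cy" (pixels), "R" (3x3) and "t" (3): a world point X has camera coordinates R X + t. Camera axes: x right, y down, z forward; pixel columns grow to the right and rows downward; lengths in m; the calibration is good to about 2 mm. A picture is of the moment at which its call begins.
- r.finish_job(): hands the job in, once; it reports no verdict.
Trained networks look in the newest picture that a camera, given by its name, has taken for a name from the list of things; names that differ only in an ending like _2 or _b are one class to them, and where a whole thing is asked for, a point or a joint stands for the part that bears it (a point fixed in the world has none). Each returns a list of dicts, best first, with "p" (0 to 1); they miss things now and then, are a little off and sometimes report something else, mostly with a low value. They report only what shows in the picture. A call takes as long as a camera call. They do not tell look-alikes from the thing itself.
- nets.spot_in(thing, camera): "point" ([column, row] in pixels, amid what is visible of it).
- nets.mark_of(thing, camera): "point" ([column, row] in pixels: a listed point, or the origin of a listed thing).
The state is a dict: "t": time; "joint_pos": joint angles; "qvel": joint speeds; "joint_efforts": joint torques, N m; "ee_pos": TCP position; "orientation": TCP orientation; "ft_force": force on the tool from outside, world axes, zero at the start; "ft_torque": the same for the moment, N m; "finger_gap": finger opening in m.
Only numpy, scipy, OpenCV 4.12 (cv2) and the standard library are available. Lean on these libraries where they do the work, as an engineer would, in place of code of your own. Each camera call takes 0.05 s, during which the arm holds its last target.

TASK

Get the light base ready for looking at the dish: push its iris lever round with a fingertip until the raised pointer on the turning ring is in line with the steel marker on the scale, then press the button on the lamp's power unit fully down once it is set, and let it come back up. Only push the lever from its side, do not pinch it; do not shift the marker, and leave the dish and everything else on the bench where it is.

Things in the scene. Friction and masses are not known exactly. Their poses are not given: they have to be found in the camera images.
- light_base: Round white illuminator base fixed to the bench, 216 mm across and 50 mm high, with a 70 x 130 x 44 mm block on its far (+x) side. Origin: centre of its underside, on the ring's vertical turning axis; z up, -x is its front, which looks roughly at the robot. Its raised centre (a white disc 156 mm across with black scale ticks and a glass window) has its top at 60 mm and carries the dish; around it runs the knurled aluminium ring (outer diameter 194 mm, top at 57 mm).
- iris (a joint): Angle of the turning ring with its lever, 0 to 1.9 rad between stops, growing anticlockwise seen from above (the lever then moves across the front from +y to -y of the base). In the base's frame the lever points outward at azimuth 2.192 rad + this value (pi = straight to the front, -x). Dry friction: it takes about 1.6 N at the paddle to move and stays where it is left.
- paddle (a point): Centre of the black upright paddle at the lever's end, 130 mm from the turning axis, 66 mm above the bench. The paddle is 36 mm long radially, 14 mm thick along its travel, and spans 46 to 84 mm (its thin core to 88 mm) above the bench. Pushing its clockwise face (iris_c4) makes the iris angle grow, its anticlockwise face (iris_c5) makes it shrink; pressing both at once is pinching.
- pointer (a point): Inner end of the black raised pointer (16 x 5 mm, 4 mm proud) on the ring, on the same radius as the lever, 80 mm from the turning axis, 60 mm above the bench.
- marker (a joint): Angle of the sliding steel marker on the scale, 0 to 1.9 rad, on the same zero and direction as joint iris, so the ring is set when both values agree. Stiff, but it can be shifted by a hard knock.
- marker_tip (a point): The point of the steel marker, 80 mm from the turning axis, 60 mm above the bench. The marker is a small dark steel clip just inside the ring, the only thing standing up from the scale: a 12 x 14 mm block 10 mm high with a 5 mm wide finger pointing outward to this point. When the ring is set, pointer and marker_tip coincide.
- lamp_button_top (a point): Centre of the top of the grey round push button, 30 mm across, on the power unit; z up. It goes straight down 6 mm, fully down at 5 N, and springs back.
- lamp_button (a joint): Travel of the lamp button in m: 0 up, 0.006 fully down.
- power_unit: Grey lamp power unit fixed to the bench, box of 150 (x) x 100 (y) x 55 mm, with the button on its top 35 mm towards its front (-x). Stands to the left or the right of the light base. Origin: centre of its underside.
- dish: Loose round culture dish, 64 mm across, 15 mm high, lying on the light base's window. To be left alone. Origin: centre of its underside.
- tip_box: Loose box of pipette tips, 120 x 85 x 60 mm, on the side of the light base where the power unit is not. To be left alone. Origin: centre of its underside.
- jar: Loose amber jar, 52 mm across, 75 mm high, behind the light base on the left. To be left alone. Origin: centre of its underside.
- forceps: Loose steel forceps, 115 mm long and 6 mm high, lying on the bench in front of the light base. To be left alone. Origin: centre of the underside.
- tube_rack: Loose white rack with capped tubes, 60 x 140 mm, 80 mm high, behind the light base on the right. To be left alone. Origin: centre of its underside.
Things that resemble listed ones, but are neither listed nor needed, are in the scene too. Leave any orange look-alike of the power_unit alone.

How it is judged:
On the way, in this order (a step that is already met when the one before it is completed fails the run):
1. the ring's pointer is in line with the marker and the ring is still (horizontal distance between pointer and marker_tip below 0.005 m and velocity of joint iris between -0.05 and 0.05 rad/s), for 0.3 s.
2. the lamp button is pressed down with the ring set (value of joint lamp_button above 0.0045 m and horizontal distance between pointer and marker_tip below 0.005 m), for 0.05 s.
At the end, for the whole second after the job is handed in: The ring is at rest with its pointer within 5 mm (3.6 degrees) of the marker's tip, the marker has not shifted by 4 mm, the button has been pressed (over 4.5 mm) after the ring was set and is up again, the dish is within 15 mm and the other loose things within 20 mm of where they were (all of step 1 and value of joint lamp_button below 0.0015 m and distance of marker_tip from where it was at the start of the episode below 0.004 m and distance of dish from where it was at the start of the episode below 0.015 m and distance of each of tip_box, jar, tube_rack, forceps from where it was at the start of the episode below 0.02 m); the robot touches nothing.
It fails at once if the lever was pinched (both faces of the paddle pressed at once) (contact force between the fingers and iris_c4 above 1.5 N and contact force between the fingers and iris_c5 above 1.5 N).
It fails at once if the marker was shifted (distance of marker_tip from where it was at the start of the episode above 0.004 m).
It fails at once if the dish was shifted or lifted (distance of dish from where it was at the start of the episode above 0.015 m).
It fails at once if a bystander was shifted, lifted or knocked over (distance of any of tip_box, jar, tube_rack, forceps from where it was at the start of the episode above 0.02 m or angle between any of jar, tube_rack's own z axis and vertical above 0.35 rad).
It also fails if it takes over 56 s, if anything falls off the work surface, if the arm or the gripper's body presses on something with over 40 N, if the wrist force passes 120 N, or if a joint passes its speed limit or range.

## Working session

There is one attempt and no reset: what is moved stays moved. The work goes in short steps, Python scripts to look and compute and a tool call to move; the robot and the scene stay as the last step left them, time stands still between calls to the robot, and variables do not carry over. Pictures are saved under pics/ and viewed, and the job is handed in when it is done.

Besides the shell and the picture viewer there is one more tool, called after "Request:" as a command line: name --argument value ..., lists and objects as JSON in quotes. drive_tool: Moves the arm, as the interface text tells. Its arguments: {"type":"object","properties":{"motion":{"type":"array","items":{"type":"array","items":{"type":"array","items":{"type":"number"}}}}},"required":["motion"]}

```bash
ls; mkdir -p pics
python3 - <<'E'
from workcell import r, viewer, nets
import cv2
for c in ["scene","top"]:
    s=viewer.snapshot(c); cv2.imwrite(f"pics/a_{c}.png",cv2.resize(s["pixels"][:,:,::-1],(800,600),interpolation=cv2.INTER_CUBIC))
    print(c,s["fx"],s["cx"],s["R"],s["t"])
    for n in ["pointer","marker_tip","paddle","lamp_button_top","light_base","power_unit","dish","tip_box","forceps"]:
        for d in nets.mark_of(n,c)[:2]: 
            print(n,d)
print(r.state())
E
```

```text
pics
scene 352.15823332069755 254.2293020036938 [[-0.49523872  0.86871025  0.00900628]
 [ 0.63840588  0.37093764 -0.67442064]
 [-0.58921689 -0.32824955 -0.73829241]] [ 0.2405978  -0.27240189  1.37773896]
pointer {'point': [264.8, 222.9], 'p': 0.82}
pointer {'point': [235.2, 210.6], 'p': 0.54}
marker_tip {'point': [346.2, 273.2], 'p': 0.71}
marker_tip {'point': [234.4, 208.4], 'p': 0.55}
paddle {'point': [278.2, 218.0], 'p': 0.88}
lamp_button_top {'point': [364.3, 247.2], 'p': 0.55}
lamp_button_top {'point': [411.9, 194.5], 'p': 0.4}
light_base {'point': [237.8, 247.5], 'p': 0.91}
power_unit {'point': [394.1, 214.9], 'p': 0.97}
power_unit {'point': [346.9, 270.0], 'p': 0.91}
dish {'point': [235.6, 231.2], 'p': 0.57}
tip_box {'point': [148.6, 181.3], 'p': 0.9}
tip_box {'point': [234.0, 230.4], 'p': 0.38}
forceps {'point': [297.8, 206.3], 'p': 0.56}
top 383.9803611340389 252.7950728826004 [[ 0.01868346 -0.99981764 -0.00395065]
 [-0.99361547 -0.01812756 -0.11135386]
 [ 0.11126194  0.0060059  -0.99377297]] [0.00762881 0.50996363 0.97703931]
pointer {'point': [231.8, 165.7], 'p': 0.62}
poi
[... 498 characters left out ...]
 222.9], 'p': 0.67}
{'t': 1.0, 'joint_pos': array([-1.21837646e+00,  1.30374484e-01,  1.48817924e+00,  9.06082921e-06,
        1.52297487e+00, -8.54459616e-02]), 'qvel': array([-0.00281726,  0.00041831,  0.00048999,  0.00034906, -0.00072409,
        0.00018774]), 'joint_efforts': array([-7.73672753e-06, -5.59775448e+01, -4.92069840e+01,  7.64913904e-02,
        2.25962297e-02, -1.39101232e-05]), 'ee_pos': array([ 0.254412  , -0.54342063,  0.21866189]), 'orientation': array([9.76129810e-01, 2.17187920e-01, 8.74797864e-06, 3.11434796e-05]), 'ft_force': array([-0.14562177,  0.91335798,  0.27466325]), 'ft_torque': array([ 0.00809991, -0.00310069,  0.06393352]), 'finger_gap': 0.09313580356699382}
```

View pics/a_scene.png

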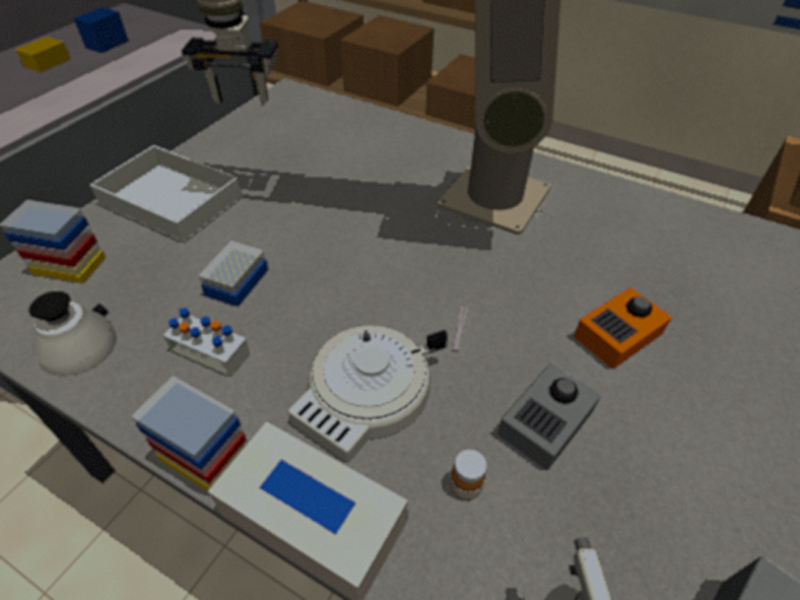

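View pics/a_top.png

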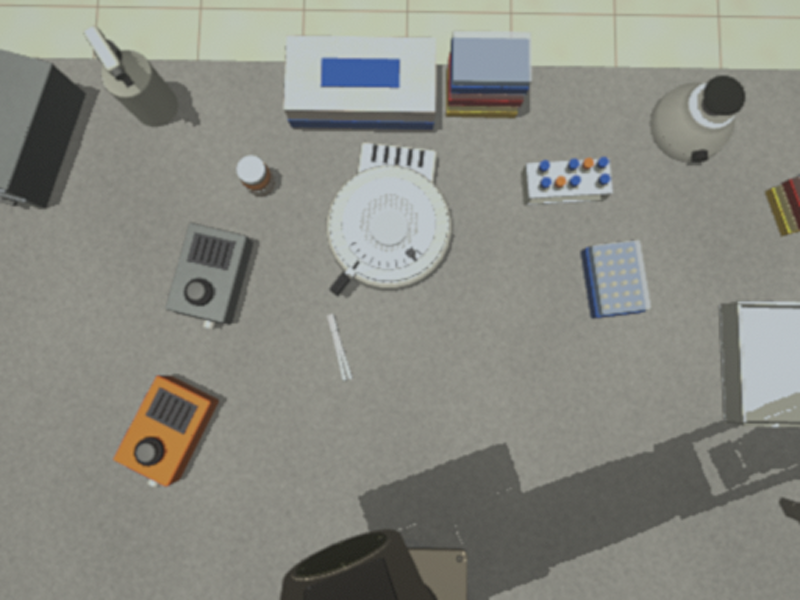

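The top view shows the lever at about (340,282) in the 800x600 picture, the marker at about (412,255), the grey power unit's button at (198,291), and the orange look-alike at (150,452). I'll zoom in and measure.

```bash
cat > h.py <<'E'
import numpy as np, cv2
def ray(s,p,z):
    d=s["R"].T@np.array([(p[0]-s["cx"])/s["fx"],(p[1]-s["cy"])/s["fy"],1.]); o=-s["R"].T@s["t"]
    return o+d*(z-o[2])/d[2]
def proj(s,X):
    c=s["R"]@np.asarray(X)+s["t"]; return np.array([s["fx"]*c[0]/c[2]+s["cx"],s["fy"]*c[1]/c[2]+s["cy"]])
def cloud(s):
    h,w=s["depth"].shape; u,v=np.meshgrid(np.arange(w),np.arange(h)); z=s["depth"].astype(float)
    P=np.stack([(u-s["cx"])/s["fx"]*z,(v-s["cy"])/s["fy"]*z,z],-1)
    W=(P-s["t"])@s["R"]; W[z==0]=np.nan; return W
def tri(sa,pa,sb,pb):
    A=[];b=[]
    for s,p in((sa,pa),(sb,pb)):
        for i,(c,f) in enumerate(((s["cx"],s["fx"]),(s["cy"],s["fy"]))):
            k=(p[i]-c)/f; A.append(s["R"][i]-k*s["R"][2]); b.append(k*s["t"][2]-s["t"][i])
    return np.linalg.lstsq(np.array(A),np.array(b),rcond=None)[0]
def crop(s,u0,v0,u1,v1,name,k):
    cv2.imwrite(name,cv2.resize(s["pixels"][v0:v1,u0:u1,::-1],None,fx=k,fy=k,interpolation=cv2.INTER_CUBIC))
E
python3 - <<'E'
from workcell import r, viewer, nets
from h import *
T=viewer.snapshot("top");S=viewer.snapshot("scene")
crop(T,200,95,300,195,"pics/b_top.png",6); crop(S,190,200,300,300,"pics/b_sc.png",6)
crop(T,100,135,170,215,"pics/b_pu.png",7); crop(S,310,225,390,300,"pics/b_spu.png",7)
np.savez("cal.npz",**{c+k:np.asarray(s[k]) for c,s in(("T",T),("S",S)) for k in s})
from scipy.optimize import least_squares
W=cloud(T)
# base top points z 0.045..0.065, in region
m=(W[...,2]>.04)&(W[...,2]<.065); m[:95]=0;m[195:]=0;m[:,:200]=0;m[:,300:]=0
print("z med",np.nanmedian(W[...,2][m]), np.nanmedian(W[250:,300:380,2]))
for n in("light_base","dish","pointer","marker_tip","paddle","lamp_button_top","power_unit","jar"):
    print(n,nets.mark_of(n,"top")[:2],nets.mark_of(n,"scene")[:2])
# circle of ring/base: points top height, contour -> minEnclosing approx via circle fit at z~.053
pts=W[m]; c=np.median(pts,0); print(c)
mm=cv2.morphologyEx(m.astype(np.uint8),cv2.MORPH_OPEN,np.ones((9,9)))
cs,_=cv2.findContours(mm,cv2.RETR_EXTERNAL,cv2.CHAIN_APPROX_NONE)
k=max(cs,key=cv2.contourArea)[:,0]
X=np.array([ray(T,p,.05)[:2] for p in k]); 
f=least_squares(lambda q:np.hypot(X[:,0]-q[0],X[:,1]-q[1])-q[2],[c[0],c[1],.108],loss="soft_l1",f_scale=.002); print(f.x)
# power unit top
m=(W[...,2]>.05)&(W[...,2]<.06); m[:130]=0;m[220:]=0;m[:,:100]=0;m[:,170:]=0
print("pu top",m.sum(),np.median(W[m],0)); rc=cv2.minAreaRect((W[m][:,:2]*1000).astype(np.float32)); print(rc)
m=(W[...,2]>.063); m[:165]=0;m[215:]=0;m[:,:100]=0;m[:,170:]=0
print("button",m.sum(),W[m].mean(0),W[m].max(0))
E
```

```text
z med 0.058351600515749884 0.00045065275420163323
light_base [{'point': [250.7, 145.9], 'p': 0.92}] [{'point': [235.8, 212.6], 'p': 0.36}]
dish [{'point': [249.9, 146.0], 'p': 0.62}] [{'point': [236.2, 230.7], 'p': 0.67}]
pointer [{'point': [226.6, 166.0], 'p': 0.65}] [{'point': [134.7, 229.2], 'p': 0.71}, {'point': [265.9, 224.8], 'p': 0.55}]
marker_tip [{'point': [265.6, 164.8], 'p': 0.37}] [{'point': [234.9, 214.0], 'p': 0.53}]
paddle [{'point': [217.5, 180.0], 'p': 0.7}] [{'point': [278.7, 217.7], 'p': 0.84}]
lamp_button_top [{'point': [128.4, 184.4], 'p': 0.53}, {'point': [89.6, 286.2], 'p': 0.53}] [{'point': [362.3, 247.1], 'p': 0.6}, {'point': [346.2, 272.8], 'p': 0.54}]
power_unit [{'point': [135.7, 177.6], 'p': 0.94}, {'point': [113.1, 272.5], 'p': 0.85}] [{'point': [345.7, 271.0], 'p': 0.78}, {'point': [392.8, 215.5], 'p': 0.68}]
jar [{'point': [163.3, 117.2], 'p': 0.74}, {'point': [265.8, 168.8], 'p': 0.28}] [{'point': [298.7, 310.7], 'p': 0.65}]
[0.64981948 0.02823027 0.0583516 ]
[0.65977945 0.02215642 0.0906845 ]
pu top 1927 [0.55967898 0.32471574 0.05599609]
((553.1641235351562, 329.8775329589844), (100.98575592041016, 150.0463409423828), 77.6260757446289)
button 255 [0.51796749 0.33559247 0.07222627] [0.5397282  0.35975772 0.08248838]
```

View pics/b_top.png

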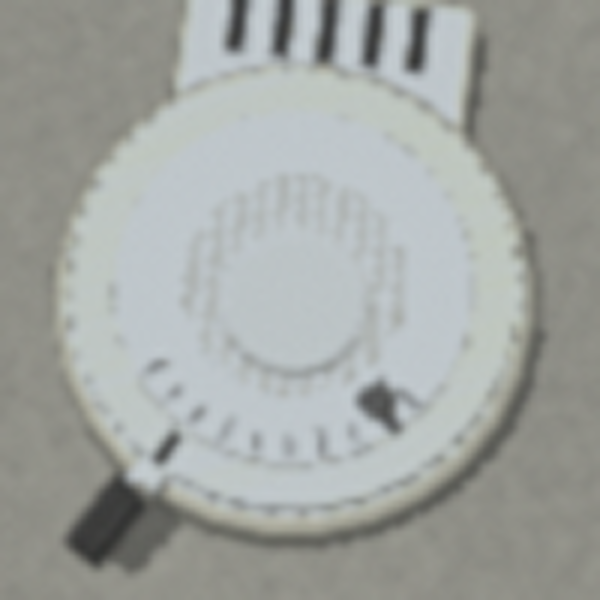

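View pics/b_sc.png

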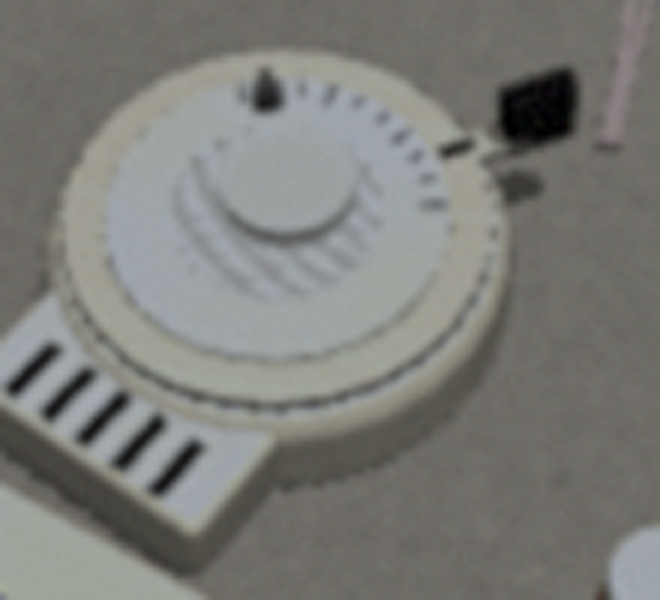

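View pics/b_pu.png

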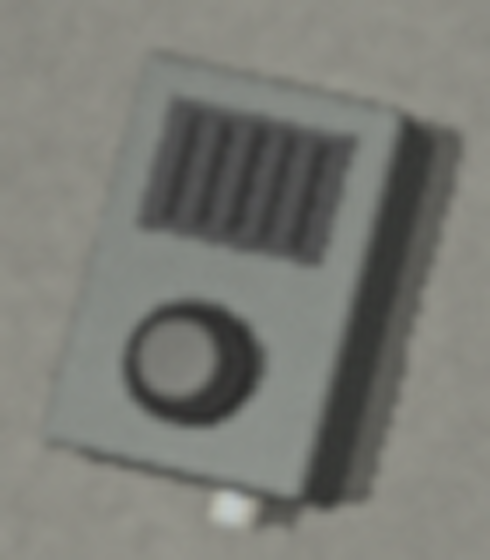

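View pics/b_spu.png

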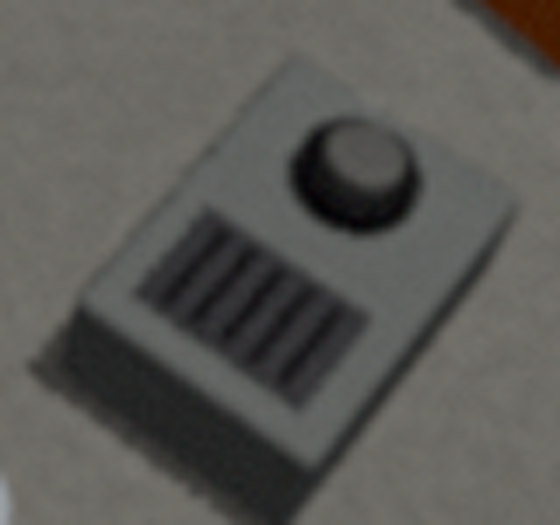

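Run:
```python
from h import *
from scipy.optimize import least_squares
Z=np.load("cal.npz"); G=lambda c:{k[1:]:Z[k] for k in Z.files if k[0]==c}
T,S=G("T"),G("S")
px=lambda p,k,o:(np.array(p)+.5)/k-.5+o
for s,nm,box in((T,"T",(200,105,300,195)),(S,"S",(190,200,285,275))):
    im=s["pixels"].astype(int); b=im[...,2]-im[...,0]; v=im.sum(-1)
    m=((b>2)&(v>330)).astype(np.uint8); M=np.zeros_like(m); u0,v0,u1,v1=box; M[v0:v1,u0:u1]=m[v0:v1,u0:u1]
    if nm=="T": M[:120]*=1
    M=cv2.morphologyEx(M,cv2.MORPH_OPEN,np.ones((5,5)))
    n,l,st,_=cv2.connectedComponentsWithStats(M); i=1+st[1:,4].argmax(); M=(l==i).astype(np.uint8)
    cv2.imwrite(f"pics/m_{nm}.png",cv2.resize(M[v0:v1,u0:u1]*255,None,fx=4,fy=4))
    k=cv2.convexHull(max(cv2.findContours(M,0,cv2.CHAIN_APPROX_NONE)[0],key=cv2.contourArea))[:,0]
    X=np.array([ray(s,p,.06)[:2] for p in k])
    f=least_squares(lambda q:np.hypot(X[:,0]-q[0],X[:,1]-q[1])-q[2],[.65,.02,.078],loss="soft_l1",f_scale=.002); print(nm,"disc",f.x,np.abs(f.fun).mean())
P={"pointer":((179,433),(444,153)),"ptr_out":((157,463),(473,143)),"marker_tip":((397,429),(264,68)),"paddle_top":((105,520),(540,85))}
oT=np.array([200,95]);oS=np.array([190,200])
for n,(a,b) in P.items():
    a=px(a,6,oT);b=px(b,6,oS); z=.06 if n!="paddle_top" else .086
    print(n,"tri",tri(T,a,S,b).round(4),"T",ray(T,a,z).round(4),"S",ray(S,b,z).round(4))
a=px((178,360),7,np.array([100,135]));b=px((365,165),7,np.array([310,225]))
x=tri(T,a,S,b);print("button",x,ray(T,a,x[2]),ray(S,b,x[2]))
for s,nm,c in((T,"T",oT),(S,"S",oS)):
    W=cloud(s); 
    A=W[c[1]:c[1]+100,c[0]:c[0]+110].reshape(-1,3)
    q=A[(A[:,2]>.068)&(A[:,2]<.1)]; 
    near=q[np.hypot(q[:,0]-.653,q[:,1]-.02)>.1];d=q[np.hypot(q[:,0]-.653,q[:,1]-.02)<.06]
    print(nm,"paddle",len(near),near.mean(0),near.max(0),"dish",d.mean(0))
    A=W.reshape(-1,3);q=A[(np.hypot(A[:,0]-.52,A[:,1]-.335)<.04)&(A[:,2]>.06)]
    t=q[q[:,2]>q[:,2].max()-.004]; print("button",len(t),t.mean(0),q.max(0))
```

```text
T disc [0.63048614 0.0340342  0.09070136] 0.0026215159900087226
S disc [0.63730196 0.02857605 0.07627061] 0.0009283162831505768
pointer tri [0.5737 0.0783 0.0627] T [0.5744 0.0779 0.06  ] S [0.5715 0.0779 0.06  ]
ptr_out tri [0.5609 0.087  0.0616] T [0.5613 0.0869 0.06  ] S [0.5597 0.0867 0.06  ]
marker_tip tri [ 0.5763 -0.0153  0.0698] T [ 0.5778 -0.0149  0.06  ] S [ 0.5698 -0.0205  0.06  ]
paddle_top tri [0.5328 0.1059 0.0854] T [0.5327 0.1058 0.086 ] S [0.5332 0.1061 0.086 ]
button [0.51861308 0.33760707 0.0724646 ] [0.51840872 0.33817014 0.0724646 ] [0.51896787 0.33709743 0.0724646 ]
T paddle 96 [0.53399324 0.10714221 0.08395822] [0.55085209 0.12353186 0.09069491] dish [0.62937554 0.03081325 0.07553006]
button 38 [0.51799631 0.33638514 0.07986708] [0.5408117  0.35975772 0.08248838]
S paddle 546 [0.75699686 0.09727777 0.0838058 ] [0.85715568 0.25624606 0.09132882] dish [0.62993991 0.03017144 0.07619569]
button 33 [0.51788052 0.33818579 0.07986066] [0.54090017 0.35800518 0.08289832]
```

```bash
cd pics; python3 -c "
import cv2;a=cv2.imread('m_T.png');b=cv2.imread('m_S.png');a=a[:300];b=b[:300];import numpy as np;cv2.imwrite('mm.png',np.hstack([a,b]))"
```

```text
(no output)
```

View pics/mm.png

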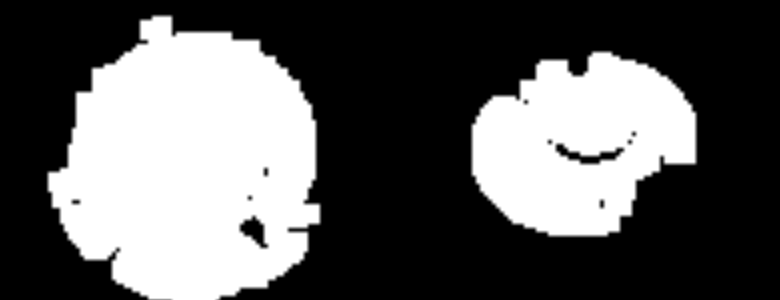

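```bash
cat > ov.py <<'E'
from h import *
def overlay(s,c,marks,box,k,name):
    u0,v0,u1,v1=box
    im=cv2.resize(s["pixels"][v0:v1,u0:u1,::-1],None,fx=k,fy=k,interpolation=cv2.INTER_CUBIC)
    q=lambda X:tuple(np.round((proj(s,X)-[u0,v0]+.5)*k-.5).astype(int).tolist())
    for r_,z,col in((.078,.06,(0,0,255)),(.097,.057,(0,160,0)),(.108,.05,(255,0,0))):
        a=np.linspace(0,2*np.pi,120); cv2.polylines(im,[np.array([q([c[0]+r_*np.cos(t),c[1]+r_*np.sin(t),z]) for t in a])],True,col,1)
    for m in marks: cv2.circle(im,q(m),3,(255,0,255),1)
    cv2.imwrite(name,im)
E
python3 - <<'E'
from ov import *
from scipy.optimize import least_squares
Z=np.load("cal.npz"); G=lambda c:{k[1:]:Z[k] for k in Z.files if k[0]==c}
T,S=G("T"),G("S")
px=lambda p,k,o:(np.array(p)+.5)/k-.5+o
for s,o,E in((T,[200,95],[(110,295),(475,290),(290,468),(215,450)]),(S,[190,200],[(105,230),(450,225),(280,358),(380,330),(160,310)])):
    X=np.array([ray(s,px(p,6,np.array(o)),.06)[:2] for p in E])
    f=least_squares(lambda q:np.hypot(X[:,0]-q[0],X[:,1]-q[1])-.078,[.65,.02]);print(f.x,f.fun)
c=(.6325,.0285)
def pt(th): return [c[0]+.08*np.cos(th),c[1]+.08*np.sin(th),.06]
p=np.arctan2(.0779-c[1],.573-c[0]);m=np.arctan2(-.0165-c[1],.5765-c[0]);print(p,m%6.283)
overlay(T,c,[pt(p),pt(m)],(200,95,300,195),6,"pics/c_T.png");overlay(S,c,[pt(p),pt(m)],(190,200,300,300),6,"pics/c_S.png")
E
```

```text
[0.63840132 0.03079778] [ 0.00038347  0.00027705  0.00021483 -0.00025703]
[0.63465608 0.02895516] [ 0.00105179 -0.00159044  0.00141762  0.00099937 -0.0029913 ]
2.4486755674326 3.8183221982526847
```

View pics/c_T.png

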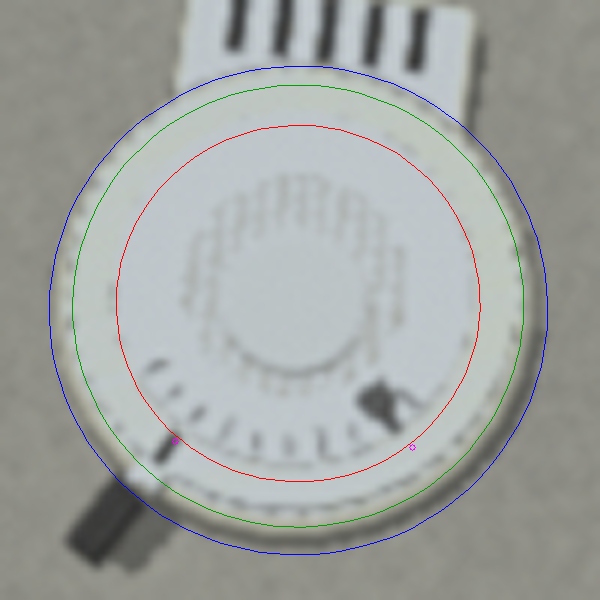

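View pics/c_S.png

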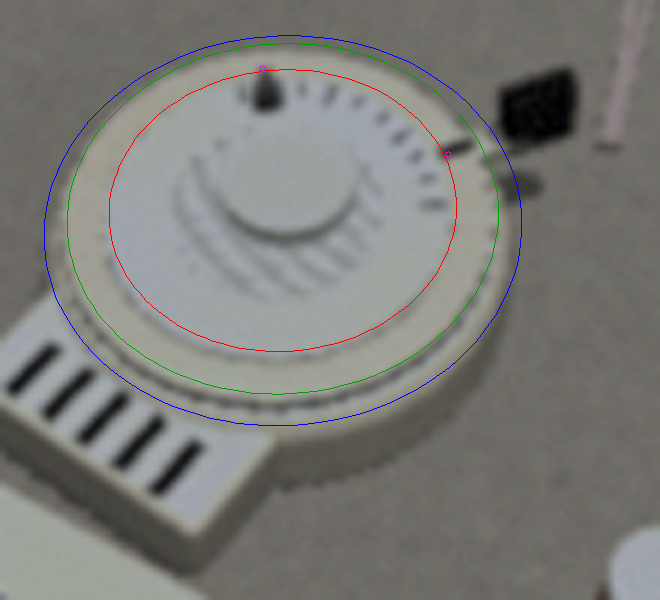

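Two-view checks agree with the given sizes. The axis is at about (0.6375, 0.030), the pointer radius comes out at 80 mm and the paddle radius at 129 mm. The marker is about 1.286 rad anticlockwise of the pointer. Next I'll plan the approach.

```bash
cat > plan.py <<'E'
from h import *
from workcell import r
from scipy.spatial.transform import Rotation as Ro
C=np.array([.6375,.030])
def pose(a,d,z,R=.132):   # finger at azimuth a, d behind paddle centre; tool y inward radial
    u=np.array([np.cos(a),np.sin(a)]);t=np.array([-u[1],u[0]])
    p=C+R*u-d*t; y=np.array([*-u,0]); zz=np.array([0,0,-1.]); x=np.cross(y,zz)
    return np.array([*p,z]),Ro.from_matrix(np.stack([x,y,zz],1))
def row(p,q):
    s=r.state(); R0=Ro.from_quat(s["orientation"])
    return np.r_[R0.inv().apply(p-s["ee_pos"])/.05, (R0.inv()*q).as_rotvec(degrees=True)/10].round(2)
E
python3 - <<'E'
from plan import *
for z in(.2187,.13,.06): 
    p,q=pose(2.505,.034,z); print(p,row(p,q))
E
```

```text
[0.55156698 0.13580887 0.2187    ] [11.14 -9.78 -0.   -0.   -0.   -2.84]
[0.55156698 0.13580887 0.13      ] [11.14 -9.78  1.77 -0.   -0.   -2.84]
[0.55156698 0.13580887 0.06      ] [11.14 -9.78  3.17 -0.   -0.   -2.84]
```

Request:
drive_tool --motion '[[[1.5,-1.2,0,0,0,-0.4,0],[2.6,-2.2,0,0,0,-0.8,0],[3.7,-3.2,0,0,0,-1.2,0],[4.8,-4.2,0,0,0,-1.5,0],[5.9,-5.2,0,0,0,-1.8,0],[7,-6.2,0,0,0,-2.1,0],[8,-7.1,0,0,0,-2.4,0],[9,-8,0,0,0,-2.6,0],[10,-8.8,0,0,0,-2.8,0],[11.14,-9.78,0,0,0,-2.84,0],[11.14,-9.78,0,0,0,-2.84,0],[11.14,-9.78,0,0,0,-2.84,0]]]'

```text
t: 3.4
ee_pos: [0.5522, 0.138, 0.2188]
orientation: [0.893, 0.45, 0.0, 0.0]
ft_force: [0.3, -1.3, 0.6]
finger_gap: 0.0002
```

Request:
drive_tool --motion '[[[0,0,1,0,0,0,0],[0,0,2,0,0,0,0],[0,0,2.8,0,0,0,0],[0,0,3.18,0,0,0,0],[0,0,3.18,0,0,0,0]]]'

```text
t: 4.03
ee_pos: [0.5514, 0.1379, 0.0588]
orientation: [0.893, 0.45, -0.001, -0.0]
ft_force: [0.0, 1.2, 0.0]
finger_gap: 0.0004
```

Run:
```python
from plan import *
from workcell import viewer
print(r.state()["ee_pos"],r.state()["ft_force"])
for a in np.r_[2.505,np.linspace(2.55,3.70,11)]:
    p,q=pose(a,.0145,.06); print(round(a,3),row(p,q).tolist())
T=viewer.snapshot("scene");crop(T,190,170,340,280,"pics/d.png",5)
T=viewer.snapshot("top");crop(T,180,95,300,215,"pics/e.png",5)
```

```text
[0.55139814 0.13786393 0.05883978] [4.20956545e-04 1.20497138e+00 3.59687609e-02]
2.505 [-0.42, 0.03, -0.02, -0.01, 0.01, 0.0]
2.55 [-0.54, 0.02, -0.02, -0.01, 0.01, -0.26]
2.665 [-0.85, 0.01, -0.02, -0.01, 0.01, -0.92]
2.78 [-1.15, 0.05, -0.02, -0.01, 0.01, -1.58]
2.895 [-1.45, 0.11, -0.02, -0.01, 0.01, -2.23]
3.01 [-1.73, 0.22, -0.02, -0.01, 0.01, -2.89]
3.125 [-2.01, 0.35, -0.02, -0.01, 0.0, -3.55]
3.24 [-2.27, 0.51, -0.02, -0.01, 0.0, -4.21]
3.355 [-2.5, 0.71, -0.02, -0.01, 0.0, -4.87]
3.47 [-2.72, 0.93, -0.02, -0.01, 0.0, -5.53]
3.585 [-2.9, 1.17, -0.02, -0.01, 0.0, -6.19]
3.7 [-3.06, 1.43, -0.02, -0.01, 0.0, -6.85]
```

View pics/d.png

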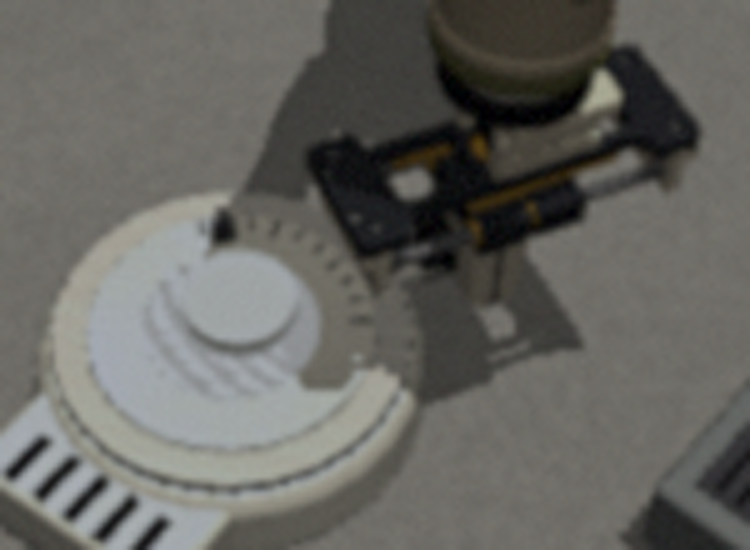

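View pics/e.png

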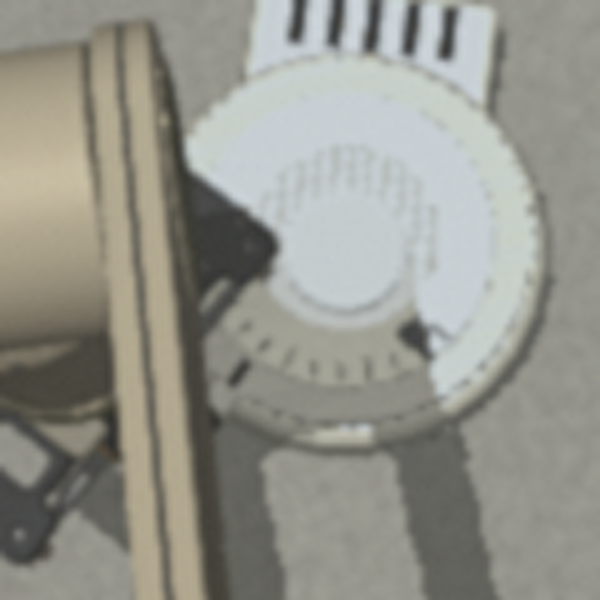

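The fingertip is on the lever's clockwise side. The pointer at about (240,372) and the marker tip at about (428,352) both show in the top view. I'll push along the arc and stop about 5° short.

Request:
drive_tool --motion '[[[-0.42,0.02,0,0,0,-0.1,0],[-0.7,0.02,0,0,0,-0.6,0],[-1,0.03,0,0,0,-1.25,0],[-1.3,0.08,0,0,0,-1.9,0],[-1.59,0.16,0,0,0,-2.56,0],[-1.87,0.28,0,0,0,-3.2,0],[-2.14,0.43,0,0,0,-3.9,0],[-2.39,0.61,0,0,0,-4.55,0],[-2.61,0.82,0,0,0,-5.2,0],[-2.81,1.05,0,0,0,-5.85,0],[-2.98,1.3,0,0,0,-6.5,0],[-3.03,1.38,0,0,0,-6.7,0]]]'

```text
t: 5.62
ee_pos: [0.5209, -0.0255, 0.0641]
orientation: [0.495, 0.869, 0.002, 0.003]
ft_force: [-0.5, 1.8, 0.0]
finger_gap: 0.0002
```

Run:
```python
from plan import *
from workcell import viewer
s=r.state();print(s["ee_pos"],s["ft_force"],Ro.from_quat(s["orientation"]).as_matrix().round(3).tolist())
T=viewer.snapshot("scene");crop(T,190,170,340,280,"pics/f.png",5)
T=viewer.snapshot("top");crop(T,200,95,300,195,"pics/g.png",6)
```

```text
[ 0.52093457 -0.02547001  0.06408948] [-0.49812829  1.76897369  0.01121934] [[-0.509, 0.861, 0.007], [0.861, 0.509, 0.0], [-0.003, 0.006, -1.0]]
```

View pics/f.png

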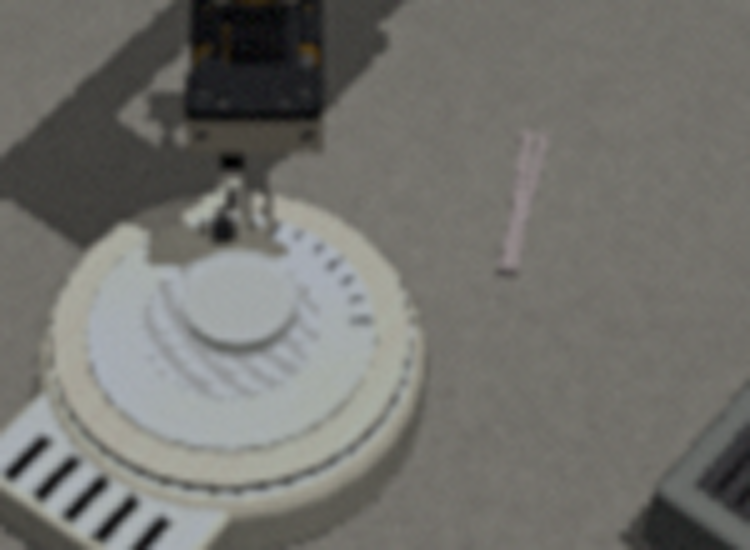

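View pics/g.png

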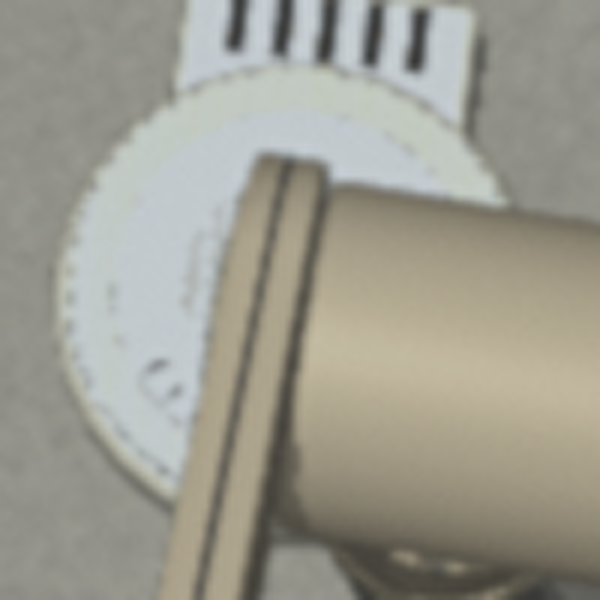

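Request:
drive_tool --motion '[[[0.8,0,0,0,0,0,0],[1.5,0,-1,0,0,0,0],[2.5,0,-2,0,0,0,0],[3.5,0,-2,0,0,0,0],[4.5,0,-2,0,0,0,0],[4.5,0,-2,0,0,0,0]]]'

```text
t: 6.48
ee_pos: [0.4054, 0.1712, 0.165]
orientation: [0.495, 0.869, 0.003, 0.004]
ft_force: [0.0, 0.1, 0.3]
finger_gap: 0.0007
```

Run:
```python
from plan import *
from workcell import viewer
S=viewer.snapshot("scene");crop(S,190,200,300,300,"pics/i.png",6)
T=viewer.snapshot("top");crop(T,200,95,300,195,"pics/j.png",6)
```

```text
(no output)
```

View pics/i.png

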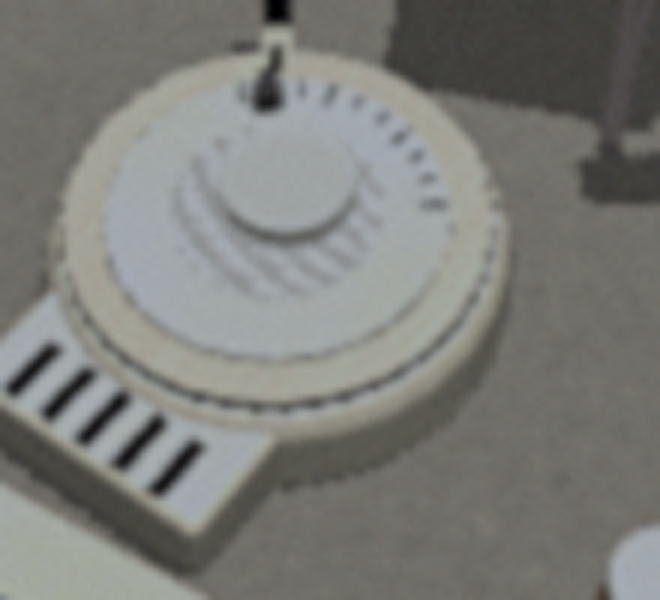

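View pics/j.png

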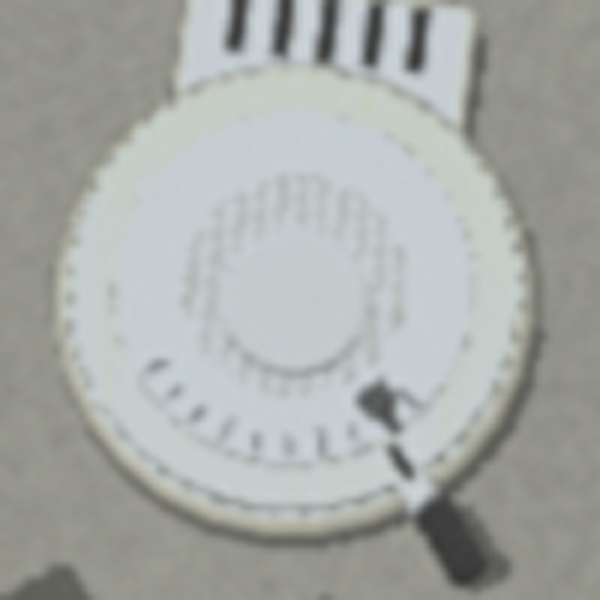

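```bash
cat > meas.py <<'E'
from h import *
import sys
def ang(T,S,pts):
    o=np.array([200,95]);oS=np.array([190,200]);c=np.array([.638,.0305])
    for n,s,p,z in pts:
        off=o if s=="T" else oS; X=ray(T if s=="T" else S,(np.array(p)+.5)/6-.5+off,z)
        print(n,s,X.round(4),"r",round(np.hypot(*(X[:2]-c)),4),"az",round(np.arctan2(*(X[:2]-c)[::-1])%6.2832,4))
E
python3 - <<'E'
from meas import *
Z=np.load("cal.npz"); G=lambda c:{k[1:]:Z[k] for k in Z.files if k[0]==c}
T,S=G("T"),G("S")
ang(T,S,[("ptr_in0","T",(179,433),.061),("ptr_out0","T",(157,463),.061),("pad0","T",(105,520),.086),
("ptr_in","T",(390,445),.061),("ptr_out","T",(410,476),.061),("pad","T",(453,540),.086),
("mtip","T",(397,429),.066),("mblock","T",(377,398),.070),
("ptr_in","S",(272,72),.061),("ptr_out","S",(277,47),.061),("mtip","S",(264,68),.066),("mblock","S",(266,93),.068)])
E
```

```text
ptr_in0 T [0.5743 0.0778 0.061 ] r 0.0794 az 2.5028
ptr_out0 T [0.5612 0.0869 0.061 ] r 0.0953 az 2.5087
pad0 T [0.5327 0.1058 0.086 ] r 0.1294 az 2.5211
ptr_in T [ 0.5707 -0.012   0.061 ] r 0.0796 az 3.7051
ptr_out T [ 0.5575 -0.0207  0.061 ] r 0.0954 az 3.7083
pad T [ 0.527 -0.038  0.086] r 0.1305 az 3.6945
mtip T [ 0.5767 -0.0148  0.066 ] r 0.0762 az 3.7778
mblock T [ 0.5891 -0.006   0.07  ] r 0.061 az 3.7831
ptr_in S [ 0.5707 -0.0155  0.061 ] r 0.0815 az 3.7409
ptr_out S [ 0.5562 -0.0216  0.061 ] r 0.097 az 3.7091
mtip S [ 0.574  -0.0177  0.066 ] r 0.0801 az 3.7868
mblock S [ 0.5878 -0.0079  0.068 ] r 0.0632 az 3.7944
```

```bash
cat >> plan.py <<'E'
c2=np.array([.638,.0305])
def rotd(th,z,a0=3.676):
    v=np.array([.5209,-.0255])-c2; p=c2+[v[0]*np.cos(th)-v[1]*np.sin(th),v[0]*np.sin(th)+v[1]*np.cos(th)]
    return np.array([*p,z]),pose(a0+th,0,z)[1]
E
python3 - <<'E'
from plan import *
for th,z in((-.25,.165),(-.25,.062),(0,.062),(.076,.062)): print(rotd(th,z)[0],row(*rotd(th,z)).tolist())
E
```

```text
[0.51068573 0.00521191 0.165     ] [-3.88, 0.13, 0.01, 0.05, 0.02, 1.43]
[0.51068573 0.00521191 0.062     ] [-3.87, 0.11, 2.07, 0.05, 0.02, 1.43]
[ 0.5209 -0.0255  0.062 ] [-4.5, -0.03, 2.07, 0.05, 0.03, -0.0]
[ 0.52548993 -0.03422938  0.062     ] [-4.7, -0.04, 2.07, 0.05, 0.03, -0.44]
```

Request:
drive_tool --motion '[[[-1,0,0,0,0,0.3,0],[-2,0,0,0,0,0.7,0],[-3,0.05,0,0,0,1,0],[-3.8,0.1,0,0,0,1,0],[-3.87,0.1,0.7,0,0,1,0],[-3.87,0.1,1.5,0,0,1,0],[-3.87,0.1,2.07,0,0,1,0],[-3.87,0.1,2.07,0,0,1,0]]]'

```text
t: 7.58
ee_pos: [0.5084, 0.0034, 0.0595]
orientation: [0.57, 0.821, 0.001, 0.002]
ft_force: [-0.7, 0.6, 1.6]
finger_gap: 0.0004
```

Run:
```python
from plan import *
for th,z in((-.05,.062),(0,.062),(.04,.062),(.076,.062)): print(rotd(th,z)[0],row(*rotd(th,z)).tolist())
```

```text
[ 0.51824751 -0.01957745  0.062     ] [-0.5, 0.03, -0.05, 0.02, 0.01, -0.73]
[ 0.5209 -0.0255  0.062 ] [-0.63, 0.03, -0.05, 0.02, 0.01, -1.02]
[ 0.52323307 -0.03013796  0.062     ] [-0.73, 0.04, -0.05, 0.02, 0.01, -1.25]
[ 0.52548993 -0.03422938  0.062     ] [-0.82, 0.06, -0.05, 0.02, 0.01, -1.45]
```

Request:
drive_tool --motion '[[[-0.3,0.02,0,0,0,-0.5,0],[-0.5,0.03,0,0,0,-0.8,0],[-0.63,0.03,0,0,0,-1.02,0],[-0.7,0.04,0,0,0,-1.2,0],[-0.76,0.05,0,0,0,-1.32,0],[-0.82,0.06,0,0,0,-1.45,0],[-0.82,0.06,0,0,0,-1.45,0]]]'

```text
t: 8.45
ee_pos: [0.5257, -0.0343, 0.0597]
orientation: [0.462, 0.887, 0.001, 0.002]
ft_force: [0.3, 0.7, -1.0]
finger_gap: 0.0003
```

Run:
```python
from plan import *
print(r.state()["ee_pos"],r.state()["ft_force"],row(*rotd(.076,.062)))
```

```text
[ 0.52571384 -0.03425395  0.05966952] [ 0.28301741  0.71024507 -0.95644987] [ 0.   -0.   -0.05  0.02  0.02 -0.  ]
```

On target. Now I'll back off and look.

Request:
drive_tool --motion '[[[0.8,0,0,0,0,0,0],[1.5,0,-1,0,0,0,0],[2.5,0,-2,0,0,0,0],[3.5,0,-2,0,0,0,0],[4.5,0,-2,0,0,0,0],[4.8,0,-2,0,0,0,0]]]'

```text
t: 9.2
ee_pos: [0.3865, 0.1642, 0.1591]
orientation: [0.461, 0.887, 0.001, 0.002]
ft_force: [0.5, 0.1, 0.0]
finger_gap: 0.0003
```

Run:
```python
from plan import *
from workcell import viewer
S=viewer.snapshot("scene");crop(S,190,200,300,300,"pics/k.png",6)
T=viewer.snapshot("top");crop(T,245,145,295,195,"pics/l.png",12)
W=cloud(T);A=W[...,:].reshape(-1,3)
```

```text
(no output)
```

View pics/k.png

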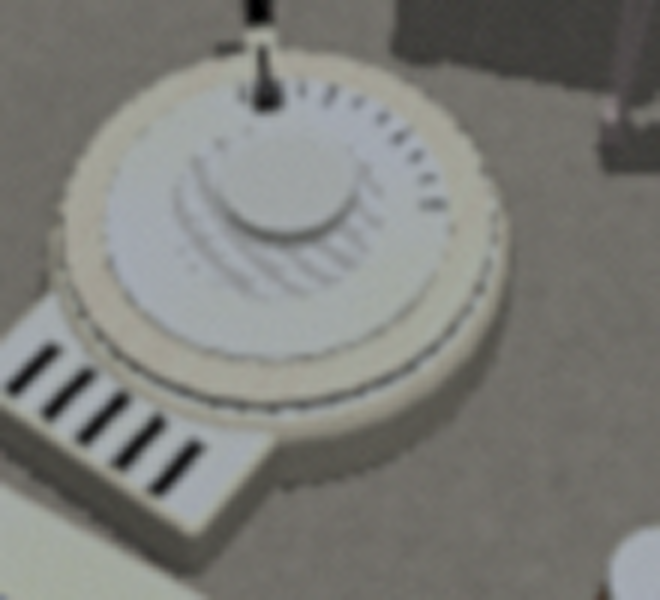

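View pics/l.png

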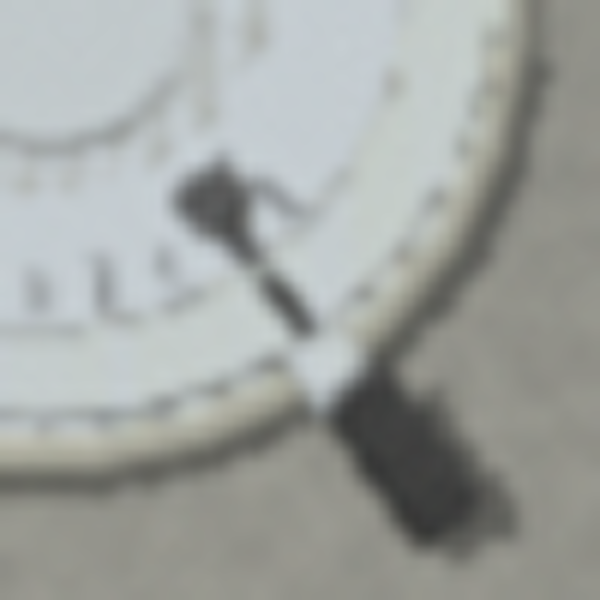

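The marker, pointer and lever are in line in both views: in the crop the marker runs (212,200) to (250,262), the pointer (268,280) to (308,335), and the paddle is at (405,455). The residual is about 1 mm. Next is the button.

Run:
```python
from plan import *
q=Ro.from_quat(r.state()["orientation"])
q=pose(3.8,0,0)[1]
for z in(.159,.1,.085,.076,.071): print(row(np.array([.5185,.337,z]),q).tolist())
from meas import *
Z=np.load("cal.npz"); G=lambda c:{k[1:]:Z[k] for k in Z.files if k[0]==c}
T,S=G("T"),G("S")
f=lambda x,y:((x/12+45)*6,(y/12+50)*6)
ang(T,S,[("ptr_in","T",f(268,280),.061),("ptr_out","T",f(308,335),.061),("pad","T",f(405,455),.086),("mtip","T",f(250,262),.066),("mblk","T",f(212,200),.07)])
```

```text
[1.33, 4.14, 0.01, 0.02, 0.02, -0.26]
[1.34, 4.14, 1.19, 0.02, 0.02, -0.26]
[1.34, 4.14, 1.49, 0.02, 0.02, -0.26]
[1.34, 4.14, 1.67, 0.02, 0.02, -0.26]
[1.34, 4.14, 1.77, 0.02, 0.02, -0.26]
ptr_in T [ 0.573 -0.018  0.061] r 0.0811 az 3.7818
ptr_out T [ 0.5613 -0.0266  0.061 ] r 0.0957 az 3.7815
pad T [ 0.5323 -0.046   0.086 ] r 0.1304 az 3.7682
mtip T [ 0.5758 -0.0139  0.066 ] r 0.0764 az 3.7623
mblk T [ 0.5882 -0.0056  0.07  ] r 0.0615 az 3.7694
```

Request:
drive_tool --motion '[[[0.3,1,0,0,0,0,0],[0.7,2,0,0,0,0,0],[1,3,0,0,0,0,0],[1.33,4.14,0,0,0,0,0],[1.33,4.14,0,0,0,0,0],[1.33,4.14,0.7,0,0,0,0],[1.33,4.14,1.2,0,0,0,0],[1.33,4.14,1.3,0,0,0,0],[1.33,4.14,1.3,0,0,0,0]]]'

```text
t: 10.42
ee_pos: [0.5193, 0.3357, 0.0951]
orientation: [0.462, 0.887, 0.001, 0.003]
ft_force: [0.3, -0.1, 0.1]
finger_gap: 0.0004
```

Run:
```python
from plan import *
from workcell import viewer
S=viewer.snapshot("scene");crop(S,300,200,410,300,"pics/n.png",6)
print(row(np.array([.5185,.337,.09]),pose(3.75,0,0)[1]))
```

```text
[ 0.03 -0.01  0.12  0.03  0.02  0.02]
```

View pics/n.png

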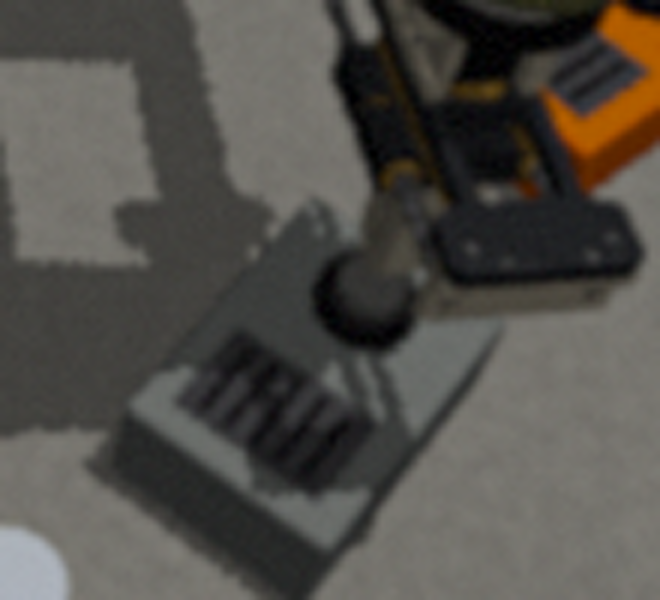

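The fingertip is just above the button, at about (385,270) in the crop, and clear of the orange unit. I'll press in small steps.

Request:
drive_tool --motion '[[[0,0,0.14,0,0,0,0],[0,0,0.26,0,0,0,0],[0,0,0.33,0,0,0,0],[0,0,0.33,0,0,0,0]]]'

```text
t: 10.98
ee_pos: [0.5195, 0.3361, 0.0789]
orientation: [0.461, 0.887, 0.001, 0.003]
ft_force: [0.1, 0.1, 0.8]
finger_gap: 0.0003
```

Request:
drive_tool --motion '[[[0,0,0.06,0,0,0,0],[0,0,0.1,0,0,0,0],[0,0,0.1,0,0,0,0]]]'

```text
t: 11.35
ee_pos: [0.5199, 0.3364, 0.0743]
orientation: [0.461, 0.887, 0.002, 0.003]
ft_force: [-0.1, 0.5, 2.7]
finger_gap: 0.0006
```

Request:
drive_tool --motion '[[[0,0,0.05,0,0,0,0],[0,0,0.08,0,0,0,0],[0,0,0.08,0,0,0,0]]]'

```text
t: 11.72
ee_pos: [0.52, 0.3364, 0.0712]
orientation: [0.461, 0.887, 0.002, 0.003]
ft_force: [-3.3, -2.8, 10.5]
finger_gap: 0.0005
```

Request:
drive_tool --motion '[[[0,0,0.05,0,0,0,0],[0,0,0.05,0,0,0,0],[0,0,0.05,0,0,0,0]]]'

```text
t: 12.1
ee_pos: [0.52, 0.3365, 0.071]
orientation: [0.461, 0.887, 0.002, 0.003]
ft_force: [-9.1, -4.7, 19.7]
finger_gap: 0.0008
```

The hard stop is at z 0.071 with nearly 20 N against the 5 N needed. First contact was around 0.077, so the travel matches 6 mm. Now I'll lift off and check.

Request:
drive_tool --motion '[[[0,0,-0.3,0,0,0,0],[0,0,-1,0,0,0,0],[0,0,-2,0,0,0,0],[0,-1.5,-2.5,0,0,0,0],[0,-2.5,-2.5,0,0,0,0],[0,-3,-2.5,0,0,0,0],[0,-3,-2.5,0,0,0,0]]]'

```text
t: 12.98
ee_pos: [0.3953, 0.2496, 0.1952]
orientation: [0.461, 0.887, 0.002, 0.003]
ft_force: [2.2, 0.1, 0.4]
finger_gap: 0.0005
```

Run:
```python
from plan import *
from workcell import viewer
S=viewer.snapshot("scene");T=viewer.snapshot("top")
for s,n in((S,"S"),(T,"T")): cv2.imwrite(f"pics/z_{n}.png",cv2.resize(s["pixels"][:,:,::-1],(800,600),interpolation=cv2.INTER_CUBIC))
crop(T,245,145,295,195,"pics/z_l.png",12)
A=cloud(S).reshape(-1,3);q=A[(np.hypot(A[:,0]-.52,A[:,1]-.337)<.012)&(A[:,2]>.06)&(A[:,2]<.1)];print(len(q),np.median(q,0) if len(q) else 0)
Z=np.load("cal.npz")
B=cloud({k[1:]:Z[k] for k in Z.files if k[0]=="S"}).reshape(-1,3);q=B[(np.hypot(B[:,0]-.52,B[:,1]-.337)<.012)&(B[:,2]>.06)&(B[:,2]<.1)];print(np.median(q,0))
```

```text
71 [0.52218873 0.33764345 0.07787809]
[0.52258682 0.33716476 0.07834322]
```

View pics/z_T.png

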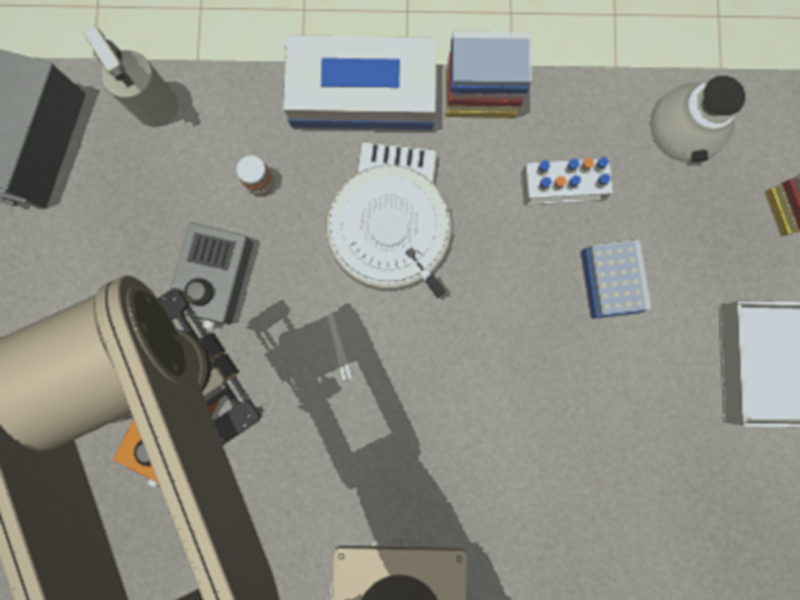

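View pics/z_S.png

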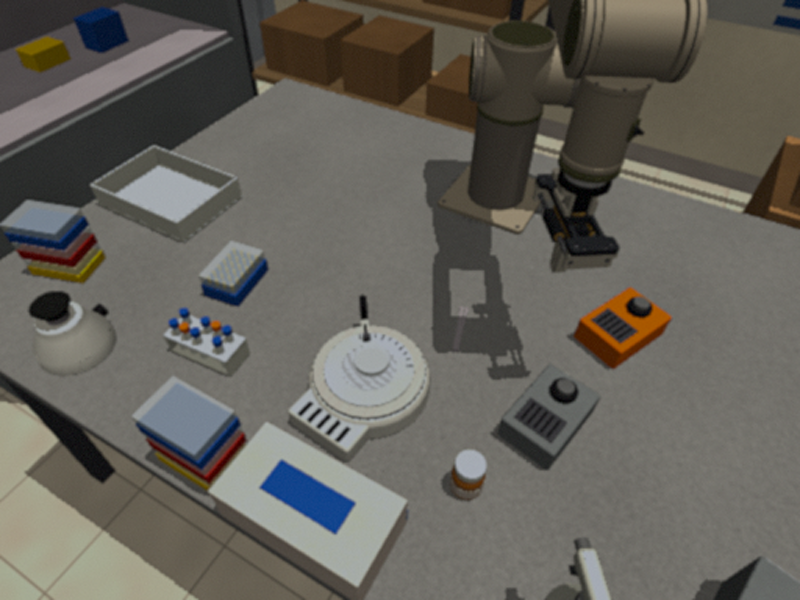

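View pics/z_l.png

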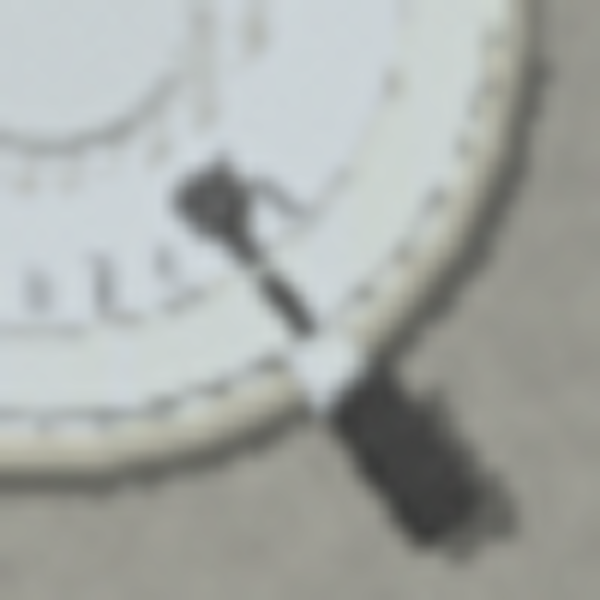

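In the top view the marker and lever are still in line, near (412,255) and (435,288). The button is back up, the loose things stand where they were, and the arm touches nothing.

```bash
python3 -c "
from workcell import r
print(r.finish_job())"
```

```text
the job is handed in; nothing more can be done
None
```

I pushed the iris lever round from its clockwise side with the closed fingertips until the pointer met the marker. That took one long push and one short correction. Then I pressed the button on the grey power unit down to its stop and let it come back up. The job was handed in at about 13 s of the 56 s allowed, and no verdict was reported.

**Last checks**
- **Ring:** the pointer is at azimuth 3.782 rad. Readings of the marker ranged from 3.76 to 3.79 rad, so the two agree to within about 2 mm against the 5 mm allowed. The picture after the button press shows the same alignment.
- **Button:** it met a hard stop at z 0.071 m with nearly 20 N, after about 6 mm of travel. Its top is back at 77.9 mm, against 78.3 mm before the press.
- **Everything else:** by eye, the marker, dish, tip box, jar, rack, forceps and orange unit have not moved between the first and last pictures. The arm was clear of everything.

**Disagreements along the way**
- My first circle fits of the base's axis were up to about 2 cm off, because the outlines were badly segmented. I replaced them with edge points picked by hand, which gave the stated radii of the pointer and paddle.
- The two cameras placed the marker tip up to about 1 cm apart at the assumed height of 60 mm, but its azimuth agreed to about 0.01 rad.
- I first triangulated the button top at 72 mm. The depth readings put it at 78–80 mm, and the press agreed with them.

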